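# Offer up the creaser's infeed flap to its hinge

### The job

The infeed flap of the bench creaser has to go back on its hinge. Pick the flap up by its red grip, slide its brass knuckle under the creaser's round guide bar and in between the two brass knuckles on the machine, so that the holes of all three line up and the pin that is already started in one of them could be pushed straight through. Finish while still holding it there in the air, level and lined up and not pressed hard against the machine, and leave the other things on the bench where they are.

Things in the scene. Friction and masses are not known exactly. Their poses are not given: they have to be found in the camera images.
- flap: Loose infeed flap, about 0.25 kg: aluminium plate 150 (x) x 60 (y) x 4 mm, red grip bar on top, brass hinge knuckle on its front (+x) edge. Origin: on the underside right below the grip; z up, x towards the knuckle. It lies on its knuckle and a folded-down rear edge; plate from x = -62 to +70 mm, then a 36 mm wide tongue to the knuckle; plate top 14 mm above the underside.
- flap_grip (a point): Where to hold the flap, in its red grip bar, 39 mm above the flap's underside; axes as the flap's. The bar is 14 mm (x) x 50 mm (y), centred here, and reaches from 14 to 54 mm above the underside: pinch it across its 14 mm.
- flap_knuckle (a point): Centre of the flap's brass knuckle: a tube 40 mm long along y, outside diameter 24 mm, hole 14 mm, ends chamfered 2.5 mm. It lies 95 mm ahead (+x) of the grip and 12 mm above the flap's underside; axes as the flap's.
- creaser: Bench creaser, fixed, grey, 260 mm wide (y), its front towards -x. Origin: on the table right below its hinge axis; z up, hinge axis along y. Upright jamb face 13.5 mm behind (+x) the axis; jamb block 89 mm high. Cheek plates 116 mm high, inner faces at y = +-112 mm, reach 48 mm in front of the axis.
- creaser_knuckle (a point): Where the flap's knuckle centre must be: on the hinge axis, mid-gap between the creaser's two fixed brass knuckles, 75 mm above the table; axes as the creaser's (x into the machine). Fixed knuckles: outside diameter 24, hole 14, length 20, gap between them 46 mm. The 8 mm blue-headed pin is started in the +y one, not into the gap.
- creaser_bar (a point): Middle of the creaser's round steel guide bar, 12 mm thick, along y between the cheeks; 32 mm in front (-x) of the hinge axis, 101 mm above the table, so 95 mm of free height below it down to the table; axes as the creaser's.
- book: Bystander: small blue-covered book lying flat, 112 x 80 x 34 mm, origin under its centre.
- weight: Bystander: dark steel weight, 68 mm across, 64 mm high, origin under its centre.
- paste_jar: Bystander: white jar with yellow cap, 72 mm across, 85 mm high, origin under its centre.
- spool_a: Bystander: green thread spool, 40 mm across, 50 mm high, origin under its centre.
- spool_b: Bystander: orange thread spool, 40 mm across, 50 mm high, origin under its centre.
Things that resemble listed ones, but are neither listed nor needed, are in the scene too. Of the things like the flap, leave any that is green or purple; of the rest the larger one is meant.

How it is judged:
On the way, in this order (a step that is already met when the one before it is completed fails the run):
1. the flap is lifted clear of the table in the fingers (height (world z) of flap_grip above 0.06 m and contact force between flap and the fingers above 1 N), for 0.2 s.
2. the flap's knuckle is passed beneath the guide bar (x of flap_knuckle in the frame of creaser_knuckle between -0.034 and 0.01 m and y of flap_knuckle in the frame of creaser_knuckle between -0.09 and 0.09 m and z of flap_knuckle in the frame of creaser_knuckle below 0.012 m), for 0.05 s.
At the end, for the whole second after the job is handed in: Through the last second the flap's knuckle centre is within 3 mm of the hinge axis in depth and height and 4 mm of mid-gap along it, axes parallel within 0.07 rad, flap level within 0.15 rad, still (under 0.02 m/s), held in the fingers (over 1 N), off the table, creaser contact under 10 N (x of flap_knuckle in the frame of creaser_knuckle between -0.003 and 0.003 m and z of flap_knuckle in the frame of creaser_knuckle between -0.003 and 0.003 m and y of flap_knuckle in the frame of creaser_knuckle between -0.004 and 0.004 m and angle between the y axis of flap and the y axis of creaser, either way round below 0.07 rad and angle between flap's own z axis and vertical below 0.15 rad and contact force between flap and the fingers above 1 N and contact force between flap and table below 0.05 N and contact force between flap and creaser below 10 N and linear speed of flap below 0.02 m/s); the arm keeps its last pose, push and grip.
It fails at once if another thing on the bench is moved more than 30 mm (distance of any of book, weight, paste_jar, spool_a, spool_b from where it was at the start of the episode above 0.03 m).
It also fails if it takes over 54 s, if anything falls off the work surface, if the arm or the gripper's body presses on something with over 40 N, if the wrist force passes 120 N, or if a joint passes its speed limit or range.

### The arm

A 6-joint arm with a two-finger parallel gripper is mounted at the origin on the work surface. World frame = base frame: x ahead of the robot, y to its left, z up, the work surface at z = 0. Lengths are in m, angles in rad, forces in N, time in s.
With the tool pointing down it reaches from about 0.35 to 0.85 m from the base axis. Payload 8.1 kg.
Tool frame: the origin (TCP) lies midway between the tips of the shut fingers; the grasp point (between the pads) lies robot.grasp_offset behind it (robot.grasp_offset is the distance from the TCP to the grasp point, in m); z points along the fingers, y is the direction in which the jaws open and shut (so a half turn about z gives the same grasp; the last joint's range is limited). The gripper opens to 93 mm and grips with 3 to 60 N. Pads are 15 mm wide; open, the fingers measure 128 mm over their backs; the gripper's body (75 mm by 188 mm) begins 65 mm behind the grasp point.
Start: joints at [1.205, 0.13, 1.488, -0, 1.523, -0.085], TCP at [0.166, 0.577, 0.182] pointing down, gripper open.
Joint ranges: [-2.96, 2.96], [-0.89, 2.26], [0.02, 2.5], [-1.34, 4.48], [0, 2.73], [-2.66, 2.66]. Speed limits (rad/s): [2.39, 2.39, 2.79, 3.14, 3.14, 3.14].

### API

Orientations are given as a rotation vector (axis times angle).
In Python, from plant import robot gives the robot as it stands.
- The arm moves only by the shell command python3 -m handwheel 'ROWS' [OPENING] [FORCE]. ROWS is text: rows parted by semicolons, each of 6 numbers parted by spaces: the shift along the world's x, y, z each as a share of 0.3 m, from -1 to 1, then the turn, a rotation vector about the world's x, y, z each as a share of 45 degrees, from -1 to 1. A call has 1 to 5 rows; each row is the pose to reach, as a shift and turn from the pose commanded when the call began; what a row does not reach only later rows make up. A row lasts 1/10 s, in which the tool goes at most 50 mm and 8.59 degrees, less where a joint would pass 70% of its speed; a pose out of reach is approached as far as the arm can. A call with a number of a shift or a turn outside -1 to 1 is refused whole. A call with a gripper value outside its range is refused whole. OPENING is the closure, from -1 (fully open) to 1 (shut), set as the call begins (- or left out, the last holds). The fingers move at their own pace and stop on an object; FORCE is the grip in N (left out, the last holds). Time passes only in rows, so rows that repeat a pose let the fingers close. It gives the time, the measured TCP pose, the force and the opening at its end, in the units of the state.
- robot.read_state(): the state, without advancing time (a new reading comes with each control period).
- robot.read_camera(name): name is "scene" or "top" or "wrist"; returns (picture, depth): 400x640x3 uint8, red, green, blue; 400x640 float32, m along the optical axis (not along the pixel's ray), 0 where there is no reading.
- robot.camera_model(name): a dict with "camera_matrix" (3x3 intrinsics, pixels), "pose" (4x4, takes a point from camera to world coordinates); the wrist camera has in their place "tool_from_camera" (4x4, takes a point from camera to tool coordinates, whose origin is the TCP and whose axes are the flange's). Camera axes: x right, y down, z forward; pixel columns grow to the right and rows downward; lengths in m; the calibration is good to about 2 mm. A picture is of the moment at which its call begins: read the wrist's pose just before it. camera_model takes no time and is no camera call.
- robot.close_job(): hands the job in, once; it reports no verdict.
Trained networks look in the newest picture that a camera, given by its name, has taken for a name from the list of things; names that differ only in an ending like _2 or _b are one class to them, and where a whole thing is asked for, a point or a joint stands for the part that bears it (a point fixed in the world has none). Each returns a list of dicts, best first, with "conf" (0 to 1); they miss things now and then, are a little off and sometimes report something else, mostly with a low value. They report only what shows in the picture. A call takes as long as a camera call. They do not tell look-alikes from the thing itself.
- robot.look_for(camera, query): "rect" ([centre column, centre row, width, height] in pixels, round what is visible of it).
- robot.silhouettes(camera, query): "pixels" (400x640 bool, what is visible of it) and "rect" ([centre column, centre row, width, height] in pixels, round what is visible of it).
- robot.tip_of(camera, query): "at" ([row, column] in pixels: a listed point, or the origin of a listed thing).
The state is a dict: "t": time; "q": joint angles; "dq": joint speeds; "joint_torque": joint torques, N m; "tool_pos": TCP position; "orientation": TCP orientation; "force": force on the tool from outside, world axes, zero at the start; "wrist_torque": the same for the moment, N m; "opening": finger opening in m.
Only numpy, scipy, OpenCV 4.12 (cv2) and the standard library are available. Lean on these libraries where they do the work, as an engineer would, in place of code of your own. Each camera call takes 0.05 s, during which the arm holds its last target.

## Working session

There is one attempt and no reset: what is moved stays moved. The work goes in short steps, Python scripts to look and compute and a shell command to move; the robot and the scene stay as the last step left them, time stands still between calls to the robot, and variables do not carry over. Pictures are saved under pics/ and viewed, and the job is handed in when it is done.

```bash
ls; mkdir -p pics
cat > h.py <<'E'
import numpy as np, cv2
from plant import robot
def save(n,im): cv2.imwrite('pics/'+n+'.png',cv2.cvtColor(im,cv2.COLOR_RGB2BGR))
def w(cam,depth,r,c,pose=None):
    m=robot.camera_model(cam);K=np.array(m['camera_matrix']);T=np.array(m['pose']) if pose is None else pose
    z=depth; p=np.array([(c-K[0,2])*z/K[0,0],(r-K[1,2])*z/K[1,1],z,1]); return (T@p)[:3]
E
python3 - <<'E'
from h import *
s=robot.read_state();print(s, robot.grasp_offset)
for c in ("scene","top"):
    im,d=robot.read_camera(c);save(c+'0',im);np.save(c+'0d.npy',d);np.save(c+'0.npy',im)
    print(c,robot.camera_model(c))
    for q in ("flap","flap_grip","flap_knuckle","creaser","creaser_knuckle","creaser_bar"):
        for r in robot.tip_of(c,q):
            a=r['at'];i,j=int(round(a[0])),int(round(a[1]))
            print(q,r['conf'],a, w(c,d[i,j],a[0],a[1]).round(4) if 0<=i<400 and 0<=j<640 else None)
E
```

```text
pics
{'t': 0.0, 'q': array([ 1.20462863e+00,  1.31152157e-01,  1.48927119e+00, -1.75533800e-05,
        1.52298874e+00, -8.53626593e-02]), 'dq': array([ 0.00050598,  0.00035827,  0.00052361,  0.00073288, -0.00063491,
       -0.00059665]), 'joint_torque': array([-1.59922674e-03, -5.59859347e+01, -4.91740358e+01,  7.65606528e-02,
        3.59778351e-02, -2.19912135e-04]), 'tool_pos': array([0.16601474, 0.57591848, 0.18069733]), 'orientation': array([-4.39583653e-01, -3.11029119e+00,  2.79124875e-03]), 'force': array([-0.41792923,  0.02749879,  0.44648143]), 'wrist_torque': array([ 0.0222522 ,  0.01476311, -0.0097974 ]), 'opening': 0.09318965532946287} 0.0188
scene {'camera_matrix': array([[403.51344325,   0.        , 326.29366361],
       [  0.        , 403.51344325, 196.91447503],
       [  0.        ,   0.        ,   1.        ]]), 'pose': array([[-0.86074548,  0.32185881, -0.39436547,  0.99144363],
       [ 0.50903042,  0.54772385, -0.66399294,  0.86606265],
       [ 0.00229139, -0.77227294, -0.63528675,  0.909711  ],
       [ 0.        ,  0.        ,  0.        ,  1.        ]])}
fl
[... 1496 characters left out ...]
3701 0.0176 1.1275]
flap_grip 0.82 [136.5, 423.8] [ 0.662  -0.2621  0.0531]
flap_grip 0.69 [277.6, 418.4] [ 0.2674 -0.2402  0.0369]
flap_grip 0.66 [216.6, 440.6] [ 0.4377 -0.3139  0.0135]
flap_grip 0.6 [216.3, 392.0] [ 0.4378 -0.1711  0.0341]
flap_knuckle 0.96 [256.7, 429.8] [ 0.324  -0.278   0.0196]
flap_knuckle 0.87 [183.2, 422.3] [ 0.5332 -0.2617  0.0235]
flap_knuckle 0.71 [108.7, 427.2] [ 0.7524 -0.2816  0.0251]
flap_knuckle 0.65 [218.0, 370.6] [ 0.4341 -0.1127  0.0177]
creaser 0.75 [147.7, 314.8] [0.6184 0.0445 0.1065]
creaser 0.42 [152.3, 307.8] [ 0.6308  0.0681 -0.0011]
creaser_knuckle 0.73 [143.2, 309.4] [ 0.6586  0.0634 -0.0022]
creaser_bar 0.71 [151.0, 309.6] [0.6103 0.0586 0.1029]
```

View pics/scene0.png

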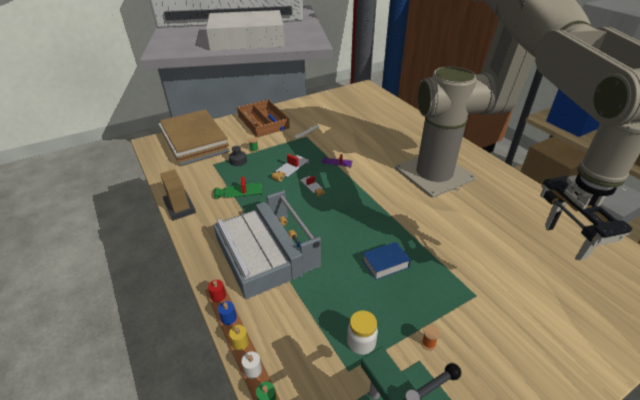

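View pics/top0.png

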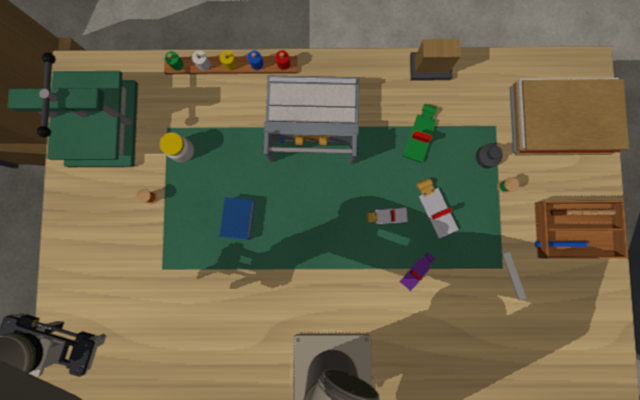

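Run:
```python
from h import *
im=np.load('top0.npy');save('topzoom',cv2.resize(im[90:300,280:520],None,fx=3,fy=2.8,interpolation=cv2.INTER_CUBIC)[:600,:800])
```

```text
(no output)
```

View pics/topzoom.png

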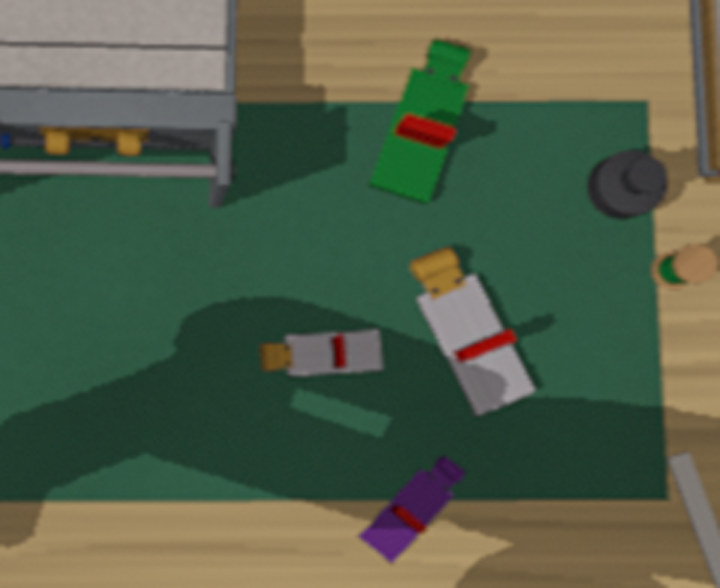

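The meant flap is the large silver one: in the top view its grip is at about (440,213) and its knuckle at (426,187). The small silver one at (390,216) is a decoy. The creaser opens towards the robot, with its bar at row ~151 and its knuckles at (299,140) and (322,140). Next I'll measure both from the top depth.

Run:
```python
from h import *
im=np.load('top0.npy');d=np.load('top0d.npy')
m=robot.camera_model('top');K=np.array(m['camera_matrix']);T=np.array(m['pose'])
r,c=np.mgrid[:400,:640]
P=np.stack([(c-K[0,2])*d/K[0,0],(r-K[1,2])*d/K[1,1],d,np.ones_like(d)],-1)@T.T
P=P[...,:3];np.save('topP.npy',P)
hsv=cv2.cvtColor(im,cv2.COLOR_RGB2HSV)
reg=np.zeros((400,640),bool);reg[170:245,410:465]=1
red=reg&((hsv[...,0]<8)|(hsv[...,0]>172))&(hsv[...,1]>150)
g=reg&(P[...,2]>.008)&(d>0)
pl=g&(P[...,2]<.03)
print('table z',np.median(P[230:260,250:300,2]))
rt=P[red&(P[...,2]>.045)];print('red',rt.shape,rt.mean(0),cv2.minAreaRect(rt[:,:2].astype(np.float32)*1000))
print('all',cv2.minAreaRect(P[g][:,:2].astype(np.float32)*1000), P[pl][:,2].mean())
br=reg&(hsv[...,0]>12)&(hsv[...,0]<28)&(hsv[...,1]>130)
b=P[br];print('brass',b.shape,b.mean(0),b[:,2].max(),cv2.minAreaRect(b[:,:2].astype(np.float32)*1000))
# creaser
bar=P[130:160,262:362];bz=bar[...,2]
sel=bar[(bz>.095)&(bz<.112)&(bar[...,0]<.63)&(bar[...,0]>.58)]
f=np.polyfit(sel[:,1],sel[:,0],1);print('bar',sel.shape,f,sel.mean(0),sel[:,1].min(),sel[:,1].max(),sel[:,0].min(),sel[:,0].max())
reg=np.zeros((400,640),bool);reg[130:150,285:335]=1
br=reg&(hsv[...,0]>12)&(hsv[...,0]<28)&(hsv[...,1]>130)
n,l,st,ce=cv2.connectedComponentsWithStats(br.astype(np.uint8))
for i in range(1,n):
    if st[i,4]>5: q=P[l==i];print('kn',st[i],np.median(q,0),q[:,1].min(),q[:,1].max(),q[:,2].max())
ch=P[100:165,255:370];s=ch[(ch[...,2]>.1)&(ch[...,2]<.13)];print('cheek+bar',cv2.minAreaRect(s[:,:2].astype(np.float32)*1000))
print(robot.camera_model('wrist'))
```

```text
table z 0.0012225028355312695
red (77, 3) [ 0.44670494 -0.30834992  0.05365432] ((447.28338623046875, -309.4013977050781), (12.107266426086426, 50.588626861572266), 20.611270904541016)
all ((472.3495788574219, -312.5342712402344), (170.25148010253906, 96.61149597167969), 27.456880569458008) 0.01531618883152145
brass (190, 3) [ 0.52473088 -0.2726055   0.01874402] 0.027742511794997426 ((524.3915405273438, -275.66094970703125), (41.987640380859375, 41.722286224365234), 28.61197280883789)
bar (420, 3) [0.02672048 0.61097783] [0.61250493 0.05715091 0.10601362] -0.07138759764352515 0.1841919794969416 0.5940103557969665 0.6288883950111361
kn [294 136  35  10 219] [0.65393127 0.05337586 0.07936861] 0.008438550740263924 0.10609303781179255 1.1275427155631133
cheek+bar ((628.5533447265625, 56.00886535644531), (255.34873962402344, 61.50693893432617), 88.3586196899414)
{'camera_matrix': array([[306.83580811,   0.        , 312.72224208],
       [  0.        , 306.83580811, 197.54335966],
       [  0.        ,   0.        ,   1.        ]]), 'tool_from_camera': array([[-2.21530896e-04, -9.60740962e-01, -2.77446850e-01,
         7.75469743e-02],
       [ 9.99999740e-01, -4.03110517e-04,  5.97425949e-04,
         9.19475356e-04],
       [-6.85813324e-04, -2.77446645e-01,  9.60740802e-01,
        -2.04034769e-01],
       [ 0.00000000e+00,  0.00000000e+00,  0.00000000e+00,
         1.00000000e+00]])}
```

```bash
python3 -m handwheel '0.16 -0.1 0.05 0 0 0; 0.32 -0.2 0.1 0 0 0; 0.48 -0.3 0.15 0 0 0; 0.6 -0.42 0.2 0 0 0; 0.65 -0.55 0.22 0 0 0' -1 && python3 -m handwheel '0.03 -0.16 0 0 0 0; 0.06 -0.32 0 0 0 0.1; 0.09 -0.48 0 0 0 0.2; 0.12 -0.64 0 0 0 0.3; 0.16 -0.8 0 0 0 0.35' && python3 -m handwheel '0.02 -0.16 0 0 0 0; 0.02 -0.32 0 0 0 0; 0.02 -0.35 0 0 0 0; 0.02 -0.35 0 0 0 0; 0.02 -0.35 0 0 0 0'
cat >> h.py <<'E'
from scipy.spatial.transform import Rotation as R
def wristshot(n):
    s=robot.read_state();im,d=robot.read_camera('wrist');T=np.eye(4);T[:3,:3]=R.from_rotvec(s['orientation']).as_matrix();T[:3,3]=s['tool_pos']
    m=robot.camera_model('wrist');T=T@np.array(m['tool_from_camera']);K=np.array(m['camera_matrix'])
    r,c=np.mgrid[:400,:640];P=(np.stack([(c-K[0,2])*d/K[0,0],(r-K[1,2])*d/K[1,1],d,np.ones_like(d)],-1)@T.T)[...,:3]
    P[d==0]=np.nan
    save(n,im);np.savez(n+'.npz',im=im,d=d,P=P,T=T);print('t',s['t'],'tcp',s['tool_pos'].round(4),'ori',s['orientation'].round(4),'F',s['force'].round(2),'op',round(s['opening'],4));return im,d,P,T
E
python3 - <<'E'
from h import *
wristshot('w1')
E
```

```text
t: 1.2
tool_pos: [0.3537, 0.4259, 0.2448]
orientation: [0.44, 3.11, 0.001]
force: [1.1, 0.0, -0.5]
opening: 0.0928
t: 1.7
tool_pos: [0.3996, 0.1851, 0.2443]
orientation: [0.004, 3.141, 0.001]
force: [0.4, 0.3, 0.4]
opening: 0.0928
t: 2.2
tool_pos: [0.4058, 0.0826, 0.2442]
orientation: [0.01, 3.141, 0.001]
force: [-0.3, 0.3, -0.3]
opening: 0.0928
t 2.2 tcp [0.4058 0.0826 0.2442] ori [9.7000e-03 3.1411e+00 1.1000e-03] F [-0.34  0.29 -0.28] op 0.0928
```

View pics/w1.png

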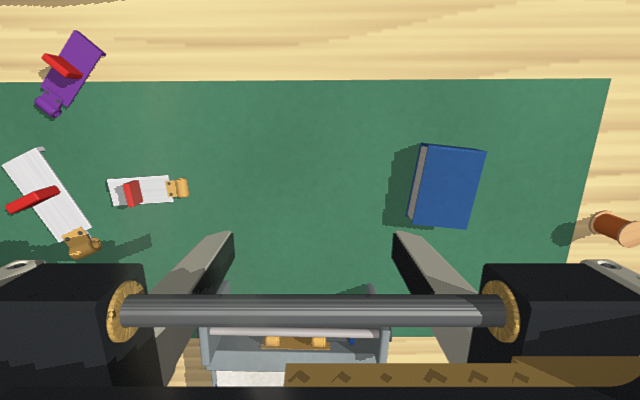

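The creaser's knuckles, at about (272,342) and (319,340), are half hidden by the gripper. I'll tilt and raise the tool to see them properly.

```bash
python3 -m handwheel '0 -0.04 0.1 0 -0.1 0; 0 -0.08 0.2 0 -0.25 0; 0 -0.1 0.3 0 -0.4 0; 0 -0.1 0.3 0 -0.5 0; 0 -0.1 0.3 0 -0.5 0' && python3 -m handwheel '0 0 0 0 0 0; 0 0 0 0 0 0'
python3 - <<'E'
from h import *
wristshot('w2')
E
```

```text
t: 2.75
tool_pos: [0.4051, 0.0533, 0.334]
orientation: [0.004, 2.747, 0.003]
force: [-0.8, 1.1, -0.8]
opening: 0.0932
t: 2.95
tool_pos: [0.4056, 0.0525, 0.3337]
orientation: [0.006, 2.751, 0.002]
force: [0.4, 0.3, 0.2]
opening: 0.0929
t 2.95 tcp [0.4056 0.0525 0.3337] ori [6.200e-03 2.751e+00 2.300e-03] F [0.4 0.3 0.2] op 0.0929
```

View pics/w2.png

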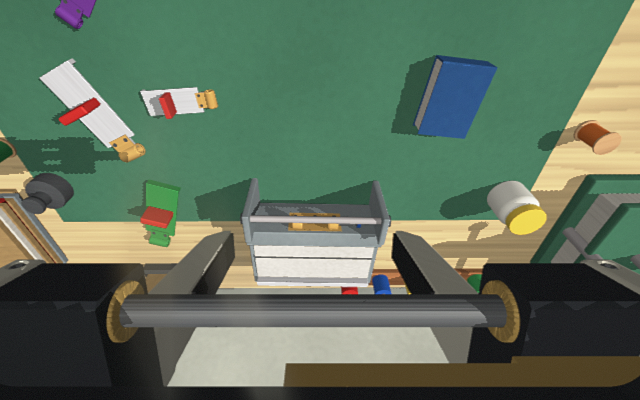

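The whole creaser is in view now: cheeks at columns 250 and 380, bar at row ~220, knuckles at (297,225) and (334,225). The flap is at (85,105).

Run:
```python
from h import *
z=np.load('w2.npz');im,P,d=z['im'],z['P'],z['d']
save('w2z',cv2.resize(im[165:290,235:400],None,fx=4.5,fy=4.5,interpolation=cv2.INTER_CUBIC))
hsv=cv2.cvtColor(im,cv2.COLOR_RGB2HSV)
print('table',np.nanmedian(P[100:180,250:400,2]))
A=P[170:285,235:400].reshape(-1,3);A=A[~np.isnan(A[:,0])]
b=A[(A[:,2]>.098)&(A[:,2]<.111)&(A[:,0]<.63)&(A[:,0]>.59)&(abs(A[:,1]-.056)<.105)]
f=np.polyfit(b[:,1],b[:,0],1);print('bar n',len(b),f,np.arctan(-f[0]),b.mean(0),'xrange',np.percentile(b[:,0],[2,98]),'z98',np.percentile(b[:,2],98))
# jamb front face: z .03-.085
j=A[(A[:,2]>.086)&(A[:,2]<.093)&(A[:,0]>.64)]
# jamb top front edge by y
for y in np.arange(-.04,.16,.02):
    q=j[abs(j[:,1]-y)<.01]; print(round(y,2),np.percentile(q[:,0],[3,97]).round(4) if len(q) else None,end=' ')
print()
c=A[(A[:,2]>.112)&(A[:,2]<.12)];print('cheeks',len(c));
for s in (c[c[:,1]<.05],c[c[:,1]>.06]): print(len(s),np.percentile(s[:,0],[1,99]),np.percentile(s[:,1],[2,50,98]),np.polyfit(s[:,0],s[:,1],1))
br=(hsv[...,0]>10)&(hsv[...,0]<30)&(hsv[...,1]>110);reg=np.zeros((400,640),bool);reg[195:240,275:360]=1;br&=reg
n,l,st,ce=cv2.connectedComponentsWithStats(br.astype(np.uint8))
for i in range(1,n):
    if st[i,4]>8:
        q=P[l==i];q=q[~np.isnan(q[:,0])];print('kn',st[i],np.median(q,0).round(4),'y',np.percentile(q[:,1],[1,99]).round(4),'x',np.percentile(q[:,0],[2,98]).round(4),'z',np.percentile(q[:,2],[2,98]).round(4))
for qn in ("creaser_knuckle","creaser_bar","creaser","flap_grip","flap_knuckle"):
    for r in robot.tip_of('wrist',qn):
        a=r['at'];print(qn,r['conf'],a,P[int(a[0]),int(a[1])].round(4))
```

```text
table 0.002166474494370546
bar n 854 [0.0302558  0.61026246] -0.030246577786331132 [0.61194463 0.05559846 0.10626226] xrange [0.60647212 0.61967258] z98 0.10954915538691658
-0.04 [0.658 0.815] -0.02 [0.6584 0.8146] 0.0 [0.6584 0.816 ] 0.02 [0.6424 0.8154] 0.04 [0.6467 0.8153] 0.06 [0.6606 0.8161] 0.08 [0.6434 0.8154] 0.1 [0.6433 0.8154] 0.12 [0.6625 0.8164] 0.14 [0.6631 0.8165] 
cheeks 406
204 [0.59510014 0.65542304] [-0.06827873 -0.05991221 -0.05440928] [-0.01295378 -0.05203695]
202 [0.60185571 0.66133157] [0.16878797 0.17401112 0.18327707] [-0.03947154  0.19906119]
kn [290 213  50   4 141] [0.6604 0.0559 0.0381] y [0.0086 0.1053] x [0.6581 0.6625] z [0.0332 0.043 ]
kn [288 223  53   8 373] [0.6594 0.0538 0.0811] y [0.0084 0.1043] x [0.6395 0.6622] z [0.0661 0.089 ]
creaser_knuckle 0.81 [223.8, 315.9] [0.6609 0.0577 0.0635]
creaser_bar 0.77 [217.7, 315.4] [0.6084 0.0573 0.1045]
creaser 0.73 [144.6, 2.2] [ 0.5161 -0.4912  0.012 ]
creaser 0.61 [191.8, 314.1] [0.631  0.0561 0.0016]
flap_grip 0.72 [219.3, 156.3] [ 0.6631 -0.2541  0.0476]
flap_grip 0.57 [112.2, 77.9] [ 0.4401 -0.297   0.0552]
flap_grip 0.56 [108.2, 165.6] [ 0.4423 -0.1735  0.0365]
flap_grip 0.25 [195.0, 317.7] [0.6402 0.0622 0.0029]
flap_knuckle 0.81 [21.6, 69.3] [ 0.3273 -0.2767  0.0162]
flap_knuckle 0.67 [153.8, 130.4] [ 0.5286 -0.2656  0.0239]
flap_knuckle 0.6 [237.7, 158.3] [ 0.7449 -0.2883  0.0167]
flap_knuckle 0.57 [96.4, 213.4] [ 0.4321 -0.103   0.0142]
```

View pics/w2z.png

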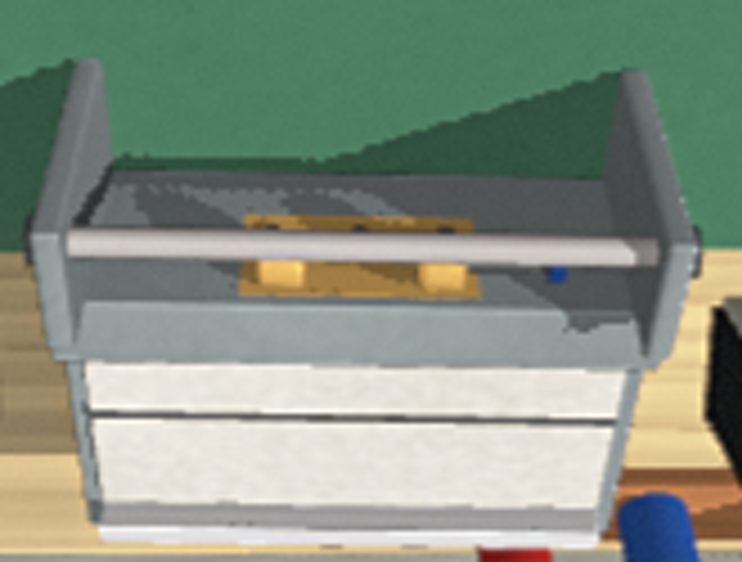

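Run:
```python
from h import *
z=np.load('w2.npz');im,P,d=z['im'],z['P'],z['d']
A=P[195:245,270:365].reshape(-1,3)
k=A[(A[:,2]>.076)&(A[:,2]<.095)&(A[:,0]>.634)&(A[:,0]<.655)&(abs(A[:,1]-.056)<.055)]
ys=np.sort(k[:,1]);print(len(k),ys.round(4)[::6])
lo,hi=k[k[:,1]<.056],k[k[:,1]>.056]
for q in(lo,hi):print(q.mean(0),np.percentile(q[:,1],[1,99]))
# flap
reg=np.zeros((400,640),bool);reg[50:165,30:150]=1
hsv=cv2.cvtColor(im,cv2.COLOR_RGB2HSV)
red=reg&((hsv[...,0]<8)|(hsv[...,0]>172))&(hsv[...,1]>140)
q=P[red];q=q[q[:,2]>.05];print('red',len(q),q.mean(0),cv2.minAreaRect((q[:,:2]*1000).astype(np.float32)))
q=P[reg&~np.isnan(P[...,0])];p=q[(q[:,2]>.0115)&(q[:,2]<.02)];print('plate',cv2.minAreaRect((p[:,:2]*1000).astype(np.float32)))
q=q[q[:,2]>.0115];print('all',cv2.minAreaRect((q[:,:2]*1000).astype(np.float32)))
```

```text
138 [0.0136 0.0157 0.0174 0.0193 0.0211 0.0229 0.0247 0.0266 0.0284 0.0301
 0.032  0.0799 0.0813 0.0832 0.085  0.0869 0.0888 0.0905 0.0924 0.0942
 0.0961 0.0994 0.1055]
[0.64429986 0.02344585 0.08742679] [0.01367217 0.03256251]
[0.64731084 0.0913518  0.08640123] [0.07957189 0.10927474]
red 294 [ 0.44509482 -0.30562599  0.05461676] ((446.1545104980469, -307.2939147949219), (13.720681190490723, 51.012451171875), 23.93152618408203)
plate ((456.18035888671875, -298.0596923828125), (157.04165649414062, 134.26951599121094), 65.02864837646484)
all ((451.517822265625, -266.510009765625), (168.25729370117188, 133.28759765625), 24.457548141479492)
```

```bash
python3 -m handwheel '0.02 -0.15 0 0 0.15 0; 0.04 -0.3 0 0 0.3 0; 0.06 -0.45 0 0 0.45 0; 0.08 -0.6 0 0 0.5 0; 0.1 -0.69 0 0 0.5 0' && python3 -m handwheel '0.02 -0.15 -0.05 0 0 -0.19; 0.04 -0.3 -0.1 0 0 -0.38; 0.06 -0.45 -0.2 0 0 -0.57; 0.08 -0.6 -0.3 0 0 -0.76; 0.11 -0.69 -0.4 0 0 -0.95' &&  python3 -m handwheel '0 0 0 0 0 -0.19; 0 0 0 0 0 -0.38; 0 0 0 0 0 -0.5; 0 0 0 0 0 -0.5; 0 0 0 0 0 -0.5'
python3 - <<'E'
from h import *
im,d,P,T=wristshot('w3')
rr=R.from_rotvec(robot.read_state()['orientation']).as_matrix();print(rr.round(3))
E
```

```text
t: 3.75
tool_pos: [0.4361, -0.1584, 0.332]
orientation: [-0.012, -3.136, -0.002]
force: [-0.4, 1.4, -1.5]
opening: 0.0932
t: 4.25
tool_pos: [0.4687, -0.3652, 0.2137]
orientation: [1.164, 2.916, -0.001]
force: [0.9, -0.2, 0.0]
opening: 0.093
t: 4.75
tool_pos: [0.4687, -0.3622, 0.2137]
orientation: [-1.697, -2.643, -0.0]
force: [0.3, -0.0, 0.2]
opening: 0.093
t 4.75 tcp [ 0.4687 -0.3622  0.2137] ori [-1.6975e+00 -2.6430e+00 -1.0000e-04] F [ 0.28 -0.03  0.16] op 0.093
[[-0.416  0.909 -0.   ]
 [ 0.909  0.416  0.   ]
 [ 0.    -0.    -1.   ]]
```

View pics/w3.png

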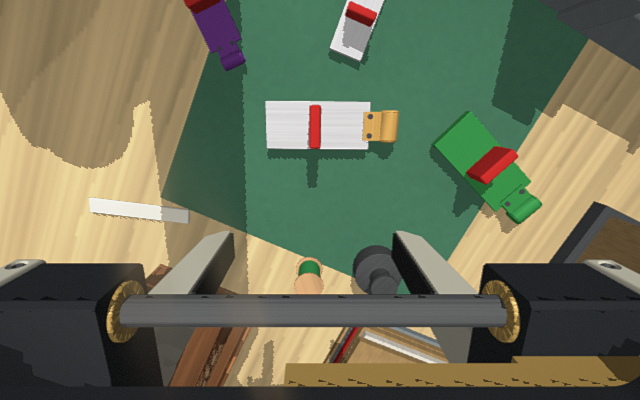

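The silver flap lies between columns 265 and 398 at row ~125, with its red grip at (315,126) and its knuckle at (381,126). It's nearly aligned with the jaw direction, which is the image's horizontal.

Run:
```python
from h import *
z=np.load('w3.npz');im,P,d=z['im'],z['P'],z['d']
s=robot.read_state();Rm=R.from_rotvec(s['orientation']).as_matrix();t=s['tool_pos']
print('table',np.nanmedian(P[160:200,330:400,2]))
reg=np.zeros((400,640),bool);reg[90:160,255:405]=1
hsv=cv2.cvtColor(im,cv2.COLOR_RGB2HSV)
red=reg&((hsv[...,0]<8)|(hsv[...,0]>172))&(hsv[...,1]>140)
def rect(q,n):
    (c,sz,a)=cv2.minAreaRect((q[:,:2]*1000).astype(np.float32));print(n,len(q),np.round(c,1),np.round(sz,1),round(a,2),'z',np.median(q[:,2]).round(4))
q=P[red];rect(q[q[:,2]>.051],'griptop')
q=P[reg&~np.isnan(P[...,0])&~red];p=q[(q[:,2]>.011)&(q[:,2]<.0185)]
br=reg&(hsv[...,0]>10)&(hsv[...,0]<30)&(hsv[...,1]>110)
white=reg&(hsv[...,1]<60)&(hsv[...,2]>120)
rect(P[white],'white');b=P[br];rect(b,'brass')
b2=b[b[:,2]>.0195];rect(b2,'knuckletop')
al=P[(white|br|red)];al=al[al[:,2]<.03];rect(al,'whole')
```

```text
table 0.0018733854728076316
griptop 468 [ 446.7 -308. ] [12.6 48.9] 22.2 z 0.0546
white 4320 [ 449.8 -305.5] [137.5  60.3] 24.54 z nan
brass 993 [ 524.5 -271.6] [47.4 35.9] 24.62 z nan
knuckletop 478 [ 528.2 -272.2] [31.3 40.2] 28.82 z 0.0233
whole 5290 [ 467.  -298.5] [174.   60.6] 23.92 z 0.0151
```

```bash
python3 -m handwheel '-0.074 0.181 0 0 0 0; -0.074 0.181 -0.15 0 0 0; -0.074 0.181 -0.3 0 0 0; -0.074 0.181 -0.45 0 0 0; -0.074 0.181 -0.45 0 0 0' && python3 -m handwheel '0 0 -0.06 0 0 0; 0 0 -0.12 0 0 0; 0 0 -0.18 0 0 0; 0 0 -0.195 0 0 0; 0 0 -0.195 0 0 0'
python3 - <<'E'
from h import *
wristshot('w4')
E
```

```text
t: 5.3
tool_pos: [0.4421, -0.3041, 0.0722]
orientation: [-1.692, -2.633, -0.002]
force: [-0.8, 0.7, -0.9]
opening: 0.0931
t: 5.8
tool_pos: [0.4469, -0.3083, 0.0217]
orientation: [1.7, 2.641, -0.0]
force: [-0.5, 0.7, 0.8]
opening: 0.0928
t 5.8 tcp [ 0.4469 -0.3083  0.0217] ori [ 1.7004e+00  2.6411e+00 -1.0000e-04] F [-0.54  0.71  0.77] op 0.0928
```

View pics/w4.png

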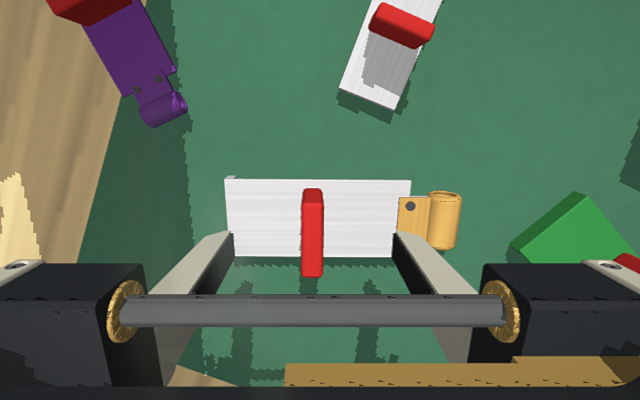

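Run:
```python
from h import *
z=np.load('w4.npz');im,P,d=z['im'],z['P'],z['d']
s=robot.read_state();Rm=R.from_rotvec(s['orientation']).as_matrix();t=s['tool_pos']
hsv=cv2.cvtColor(im,cv2.COLOR_RGB2HSV)
reg=np.zeros((400,640),bool);reg[175:285,220:470]=1
red=reg&((hsv[...,0]<8)|(hsv[...,0]>172))&(hsv[...,1]>140)
q=(P[red]-t)@Rm; q=q[(P[red][:,2]>.05)]
print('grip in tool x',np.nanpercentile(q[:,0],[1,50,99]),'y',np.nanpercentile(q[:,1],[1,50,99]),cv2.minAreaRect((q[:,:2]*1000).astype(np.float32)),'top z',np.nanmedian(P[red][:,2]))
br=reg&(hsv[...,0]>10)&(hsv[...,0]<30)&(hsv[...,1]>110)
b=P[br];b=b[b[:,2]>.017];b=(b-t)@Rm;print('knuckle',np.nanpercentile(b,[1,50,99],axis=0),cv2.minAreaRect((b[:,:2]*1000).astype(np.float32)))
w_=reg&(hsv[...,1]<60)&(hsv[...,2]>120);w_[:,400:]=0;w_[:182]=0;w_[:,:225]=0
v=P[w_];v=v[(v[:,2]>.01)&(v[:,2]<.02)];v=(v-t)@Rm;print('plate',np.percentile(v,[0.5,50,99.5],axis=0),cv2.minAreaRect((v[:,:2]*1000).astype(np.float32)))
```

```text
grip in tool x [-0.02245749  0.00311459  0.02592539] y [-0.0072997  -0.00048859  0.00572498] ((1.3939628601074219, -0.7012310028076172), (49.92119598388672, 13.2662992477417), 0.298319011926651) top z 0.054527279244144966
knuckle [[-0.01789361  0.06240394 -0.00305466]
 [ 0.00267335  0.08923458  0.00010781]
 [ 0.02000168  0.1038634   0.00535786]] ((0.43842315673828125, 83.05528259277344), (43.577301025390625, 39.933982849121094), 89.81159210205078)
plate [[-0.0283428  -0.06200019  0.00578496]
 [ 0.00307891  0.00091343  0.00745246]
 [ 0.02928226  0.06085489  0.00908382]] ((0.2487659454345703, -0.880767822265625), (58.77467727661133, 125.06716918945312), 0.00635674549266696)
```

```bash
python3 -m handwheel '0 0 -0.004 0 0 0; 0 0 -0.004 0 0 0; 0 0 -0.004 0 0 0; 0 0 -0.004 0 0 0; 0 0 -0.004 0 0 0' 1 45;python3 -m handwheel '0 0 0 0 0 0; 0 0 0 0 0 0; 0 0 0 0 0 0; 0 0 0 0 0 0; 0 0 0 0 0 0'
python3 - <<'E'
from h import *
s=robot.read_state();print(s['tool_pos'],s['orientation'],R.from_rotvec(s['orientation']).as_matrix())
E
```

```text
t: 6.35
tool_pos: [0.4465, -0.3079, 0.0195]
orientation: [1.701, 2.641, 0.0]
force: [-0.1, 1.7, 0.1]
opening: 0.0579
t: 6.85
tool_pos: [0.4465, -0.3079, 0.0193]
orientation: [-1.701, -2.641, -0.0]
force: [0.4, -0.1, -0.0]
opening: 0.0176
[ 0.44645755 -0.30787633  0.01930994] [-1.70144054e+00 -2.64093726e+00 -9.38723239e-07] [[-4.13361420e-01  9.10567041e-01 -2.03977981e-05]
 [ 9.10567041e-01  4.13361420e-01  1.38523121e-05]
 [ 2.10451217e-05 -1.28475513e-05 -1.00000000e+00]]
```

```bash
python3 -m handwheel '0 0 0 0 0 0; 0 0 0 0 0 0; 0 0 0 0 0 0'; python3 -m handwheel '0 0 0.03 0 0 0; 0 0 0.1 0 0 0; 0 0 0.2 0 0 0; 0 0 0.2 0 0 0; 0 0 0.2 0 0 0'
python3 - <<'E'
from h import *
wristshot('w5')
E
```

```text
t: 7.15
tool_pos: [0.4464, -0.3079, 0.0193]
orientation: [-1.702, -2.641, 0.0]
force: [0.5, 0.5, -0.9]
opening: 0.0007
t: 7.65
tool_pos: [0.4473, -0.3085, 0.0807]
orientation: [1.7, 2.639, -0.001]
force: [-0.8, -0.5, 0.1]
opening: 0.0004
t 7.65 tcp [ 0.4473 -0.3085  0.0807] ori [ 1.7000e+00  2.6388e+00 -5.0000e-04] F [-0.84 -0.48  0.07] op 0.0004
```

View pics/w5.png

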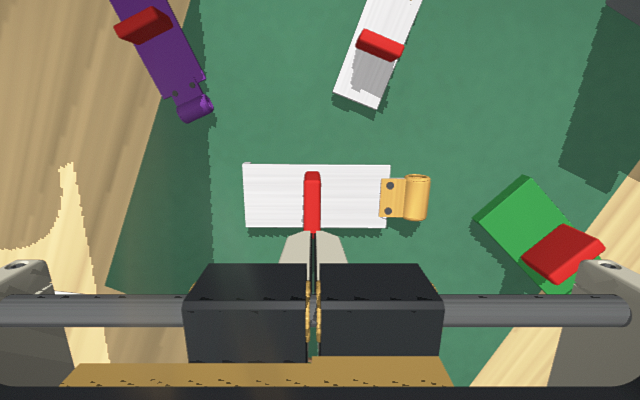

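The fingers closed on nothing: the opening reads 0 and the grip sits beside them, towards the camera. I'll check where the flap and fingers really are before trying again.

Run:
```python
from h import *
s=robot.read_state();Rm=R.from_rotvec(s['orientation']).as_matrix();t=s['tool_pos']
for n,sl in(('w4',(175,285,220,470)),('w5',(150,240,230,440))):
    z=np.load(n+'.npz');im,P,d=z['im'],z['P'],z['d']
    hsv=cv2.cvtColor(im,cv2.COLOR_RGB2HSV)
    reg=np.zeros((400,640),bool);reg[sl[0]:sl[1],sl[2]:sl[3]]=1
    red=reg&((hsv[...,0]<8)|(hsv[...,0]>172))&(hsv[...,1]>140)
    q=P[red];q=q[q[:,2]>.045];print(n,len(q),np.nanmedian(q,0),cv2.minAreaRect((q[:,:2]*1000).astype(np.float32)))
z=np.load('w5.npz');P,d=z['P'],z['d']
L=(P-t)@Rm
for r,c in [(222,313),(228,313),(235,295),(238,330),(245,300),(250,295),(250,335),(258,300),(262,330),(275,250)]: print(r,c,d[r,c],L[r,c].round(4),P[r,c].round(4))
im,d=robot.read_camera('top');save('top1',im[80:300,260:520]);im,d2=robot.read_camera('scene');save('scene1',cv2.resize(im[100:260,180:400],None,fx=3.5,fy=3.5))
```

```text
w4 1659 [ 0.4452175  -0.30545785  0.05463963] ((446.08453369140625, -307.60687255859375), (13.266694068908691, 49.91651916503906), 24.146743774414062)
w5 876 [ 0.44397511 -0.30267105  0.05473978] ((445.0235900878906, -304.831298828125), (12.941596984863281, 43.64933776855469), 22.772533416748047)
222 313 0.24470575 [-0.0094  0.0011  0.0244] [ 0.4513 -0.316   0.055 ]
228 313 0.24514635 [-0.0141  0.001   0.0235] [ 0.4533 -0.3204  0.0559]
235 295 0.1707188 [ 0.0099 -0.0092 -0.047 ] [ 0.4339 -0.3027  0.1264]
238 330 0.1676503 [ 0.0096  0.0101 -0.0503] [ 0.4516 -0.2951  0.1298]
245 300 0.1602677 [ 0.009  -0.0061 -0.0581] [ 0.4372 -0.3022  0.1376]
250 295 0.15283038 [ 0.0098 -0.0083 -0.0656] [ 0.4349 -0.3024  0.1451]
250 335 0.15389636 [ 0.0094  0.0117 -0.0647] [ 0.4533 -0.2945  0.1442]
258 300 0.14464097 [ 0.0098 -0.0055 -0.0742] [ 0.4374 -0.3012  0.1536]
262 330 0.1418014 [ 0.0094  0.0085 -0.0773] [ 0.4503 -0.2959  0.1567]
275 250 0.078801066 [ 0.0364 -0.0157 -0.135 ] [ 0.417  -0.2812  0.2144]
```

View pics/scene1.png

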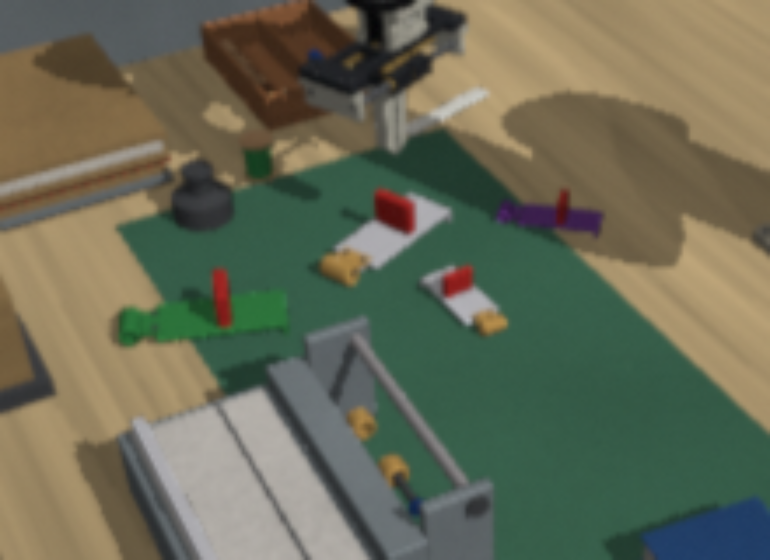

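View pics/top1.png

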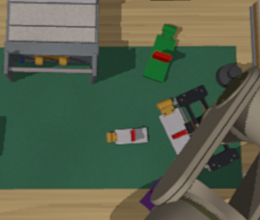

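Run:
```python
from h import *
im,d=robot.read_camera('scene')
s=robot.read_state();print(s['tool_pos'],s['q'],s['opening'])
for r in range(124,150,2):
    print(r,[ (c,w('scene',d[r,c],r,c).round(3).tolist()) for c in (291,293,295)])
save('scene2',cv2.resize(im[90:160,250:340],None,fx=8,fy=8,interpolation=cv2.INTER_NEAREST))
```

```text
[ 0.44566789 -0.30725645  0.07808003] [-6.98276479e-01  4.87519602e-02  1.76768490e+00 -6.03720094e-05
  1.32732960e+00 -1.12435201e+00] 0.0005153146955042295
124 [(291, [0.464, -0.264, 0.216]), (293, [0.456, -0.264, 0.214]), (295, [0.448, -0.264, 0.211])]
126 [(291, [0.448, -0.297, 0.187]), (293, [0.457, -0.262, 0.207]), (295, [0.43, -0.303, 0.179])]
128 [(291, [0.449, -0.298, 0.179]), (293, [0.439, -0.302, 0.174]), (295, [0.431, -0.302, 0.172])]
130 [(291, [0.45, -0.295, 0.173]), (293, [0.438, -0.304, 0.164]), (295, [0.431, -0.303, 0.163])]
132 [(291, [0.451, -0.294, 0.165]), (293, [0.44, -0.3, 0.159]), (295, [0.431, -0.303, 0.155])]
134 [(291, [0.451, -0.295, 0.156]), (293, [0.44, -0.302, 0.149]), (295, [0.431, -0.305, 0.145])]
136 [(291, [0.45, -0.299, 0.146]), (293, [0.443, -0.296, 0.145]), (295, [0.433, -0.302, 0.139])]
138 [(291, [0.454, -0.293, 0.142]), (293, [0.442, -0.301, 0.134]), (295, [0.432, -0.304, 0.129])]
140 [(291, [0.451, -0.298, 0.13]), (293, [0.444, -0.298, 0.127]), (295, [0.431, -0.306, 0.119])]
142 [(291, [0.454, -0.295, 0.124]), (293, [0.443, -0.299, 0.118]), (295, [0.356, -0.465, 0.002])]
144 [(291, [0.379, -0.456, 0.005]), (293, [0.367, -0.462, -0.002]), (295, [0.361, -0.457, -0.002])]
146 [(291, [0.383, -0.449, -0.0]), (293, [0.377, -0.443, 0.001]), (295, [0.369, -0.44, -0.0])]
148 [(291, [0.392, -0.432, 0.002]), (293, [0.382, -0.433, -0.001]), (295, [0.376, -0.427, -0.0])]
```

View pics/scene2.png

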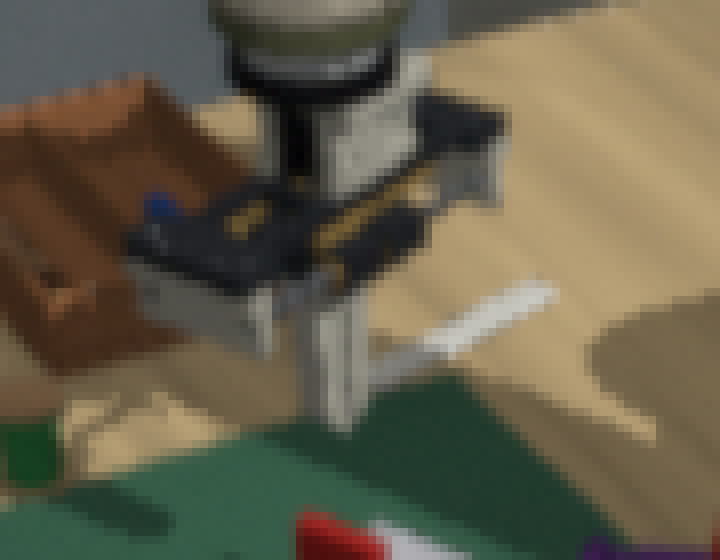

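The wrist and scene depth agree that the fingertips are about 42 mm above the reported TCP: scene shows the tip at z ≈ 0.118 with the TCP reported at 0.078. So the fingers shut above the 54 mm high grip. Laterally they are right. I'll open, go down by that extra amount while watching force, and look again.

```bash
python3 -m handwheel '0 0 0 0 0 0; 0 0 0 0 0 0; 0 0 0 0 0 0; 0 0 0 0 0 0; 0 0 0 0 0 0' -1 45; python3 -m handwheel '0 0 0 0 0 0; 0 0 0 0 0 0; 0 0 -0.07 0 0 0; 0 0 -0.14 0 0 0; 0 0 -0.2 0 0 0' - ; python3 -m handwheel '0 0 -0.02 0 0 0; 0 0 -0.04 0 0 0; 0 0 -0.06 0 0 0; 0 0 -0.06 0 0 0; 0 0 -0.06 0 0 0'
python3 - <<'E'
from h import *
im,d,P,T=wristshot('w6')
s=robot.read_state();Rm=R.from_rotvec(s['orientation']).as_matrix();t=s['tool_pos'];L=(P-t)@Rm
for c in (228,232,236,392,396,400):
    print(c,[(r,L[r,c].round(3).tolist()) for r in (228,232,236,240,246)])
E
```

```text
t: 8.35
tool_pos: [0.4465, -0.3079, 0.0793]
orientation: [-1.702, -2.641, -0.0]
force: [0.5, -0.0, -1.1]
opening: 0.0358
t: 8.85
tool_pos: [0.4463, -0.3078, 0.0185]
orientation: [-1.702, -2.641, 0.0]
force: [-0.4, 0.7, -0.6]
opening: 0.076
t: 9.35
tool_pos: [0.4468, -0.3082, 0.0019]
orientation: [1.701, 2.64, -0.0]
force: [0.5, -0.3, 0.6]
opening: 0.0929
t 9.35 tcp [ 0.4468 -0.3082  0.0019] ori [ 1.7011e+00  2.6402e+00 -2.0000e-04] F [ 0.55 -0.27  0.6 ] op 0.0929
228 [(228, [0.002, -0.056, -0.013]), (232, [0.01, -0.048, -0.04]), (236, [0.009, -0.048, -0.043]), (240, [0.009, -0.047, -0.047]), (246, [0.006, -0.046, -0.05])]
232 [(228, [0.002, -0.054, -0.012]), (232, [-0.001, -0.054, -0.012]), (236, [0.008, -0.047, -0.039]), (240, [0.005, -0.047, -0.039]), (246, [0.002, -0.046, -0.041])]
236 [(228, [0.002, -0.051, -0.013]), (232, [-0.001, -0.051, -0.012]), (236, [-0.003, -0.051, -0.014]), (240, [-0.006, -0.051, -0.013]), (246, [-0.011, -0.052, -0.013])]
392 [(228, [0.002, 0.053, -0.014]), (232, [-0.001, 0.053, -0.013]), (236, [-0.004, 0.054, -0.013]), (240, [0.004, 0.047, -0.038]), (246, [0.001, 0.047, -0.038])]
396 [(228, [0.002, 0.055, -0.014]), (232, [0.01, 0.048, -0.04]), (236, [0.009, 0.047, -0.043]), (240, [0.008, 0.047, -0.046]), (246, [0.004, 0.047, -0.046])]
400 [(228, [0.002, 0.059, -0.013]), (232, [0.011, 0.05, -0.041]), (236, [0.01, 0.049, -0.046]), (240, [0.009, 0.048, -0.048]), (246, [0.008, 0.047, -0.054])]
```

View pics/w6.png

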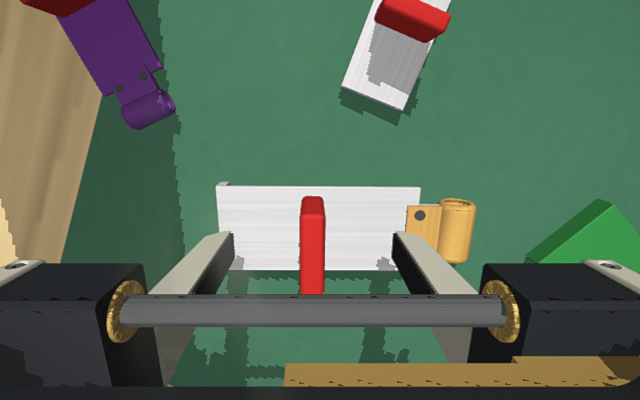

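The tips are 26 mm above the plate and the grip is centred, so I'll go down another 19.5 mm and close.

```bash
python3 -m handwheel '0 0 -0.03 0 0 0; 0 0 -0.05 0 0 0; 0 0 -0.065 0 0 0; 0 0 -0.065 0 0 0; 0 0 -0.065 0 0 0'; python3 -m handwheel '0 0 0 0 0 0; 0 0 0 0 0 0; 0 0 0 0 0 0; 0 0 0 0 0 0; 0 0 0 0 0 0' 1 45; python3 -m handwheel '0 0 0 0 0 0; 0 0 0 0 0 0; 0 0 0 0 0 0; 0 0 0 0 0 0; 0 0 0 0 0 0'
python3 - <<'E'
from h import *
wristshot('w7')
E
```

```text
t: 9.9
tool_pos: [0.4463, -0.3077, -0.0184]
orientation: [-1.701, -2.64, -0.0]
force: [0.6, 0.2, -0.2]
opening: 0.0933
t: 10.4
tool_pos: [0.4465, -0.3079, -0.0181]
orientation: [1.701, 2.641, -0.0]
force: [0.5, -0.4, 0.7]
opening: 0.0574
t: 10.9
tool_pos: [0.4464, -0.3079, -0.0182]
orientation: [-1.702, -2.641, 0.0]
force: [-0.1, -0.4, 0.4]
opening: 0.0177
t 10.9 tcp [ 0.4464 -0.3079 -0.0182] ori [-1.7016 -2.6408  0.    ] F [-0.11 -0.45  0.35] op 0.0177
```

View pics/w7.png

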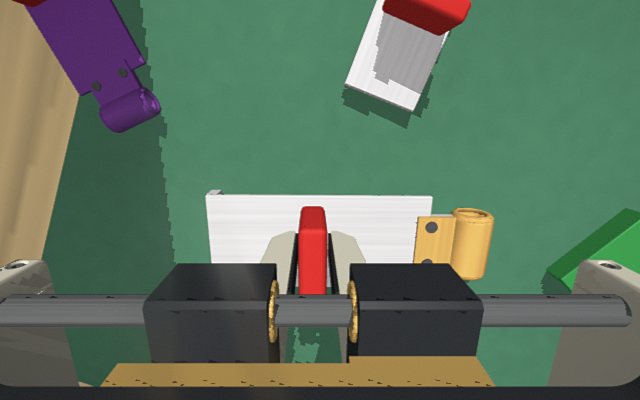

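Now the red grip sits between the fingers. I'll let them finish closing, then lift.

```bash
python3 -m handwheel '0 0 0 0 0 0; 0 0 0 0 0 0; 0 0 0 0 0 0; 0 0 0 0 0 0; 0 0 0 0 0 0' - 50
python3 - <<'E'
from h import *
s=robot.read_state();print(s['tool_pos'],s['orientation'],s['opening'],s['force'])
E
python3 -m handwheel '0 0 0.03 0 0 0; 0 0 0.1 0 0 0; 0 0 0.21 0 0 0; 0 0 0.21 0 0 0; 0 0 0.21 0 0 0'; python3 -m handwheel '0 0 0 0 0 0; 0 0 0 0 0 0'
python3 - <<'E'
from h import *
wristshot('w8');s=robot.read_state();print(s['wrist_torque'])
im,d=robot.read_camera('scene');save('scene3',cv2.resize(im[90:230,180:400],None,fx=3.5,fy=3.5))
E
```

```text
t: 11.45
tool_pos: [0.4464, -0.3078, -0.0182]
orientation: [-1.701, -2.641, 0.0]
force: [-0.3, 1.9, 2.5]
opening: 0.0139
[ 0.44638316 -0.30784171 -0.01817033] [-1.70138656e+00 -2.64076508e+00  3.78095360e-05] 0.013853534820810743 [-0.34590125  1.88390634  2.52885183]
t: 11.95
tool_pos: [0.4471, -0.3084, 0.0455]
orientation: [1.7, 2.639, -0.0]
force: [0.1, 0.8, -3.0]
opening: 0.0141
t: 12.15
tool_pos: [0.4453, -0.307, 0.043]
orientation: [-1.7, -2.638, -0.001]
force: [-0.1, 0.2, -3.1]
opening: 0.0138
t 12.15 tcp [ 0.4453 -0.307   0.043 ] ori [-1.7000e+00 -2.6383e+00 -6.0000e-04] F [-0.06  0.21 -3.06] op 0.0138
[-0.06626595  0.09463326 -0.00158131]
```

View pics/w8.png

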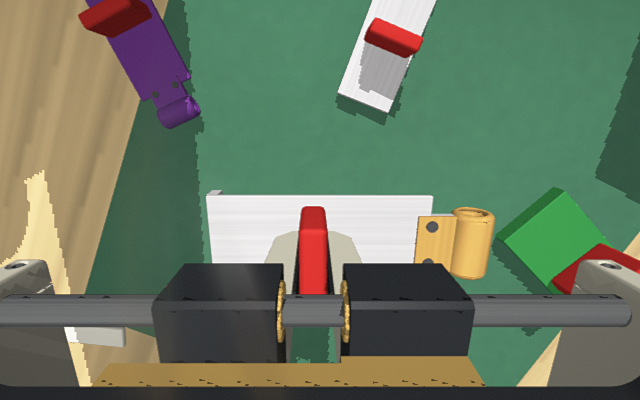

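View pics/scene3.png

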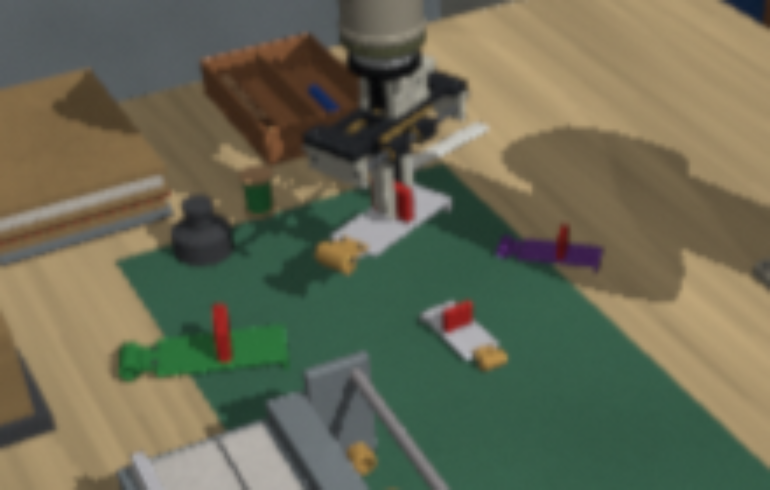

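The flap is held (opening 13.8 mm) and lifted, level in both views. With the table contact as reference, the final TCP z is −0.0182 + 0.063 = 0.0448. I'll carry it over to a standby in front of the bar, turning −26° to the creaser's yaw.

```bash
python3 -m handwheel '0 0 0.1 0 0 -0.1; 0 0 0.2 0 0 -0.25; 0 0 0.3 0 0 -0.42; 0 0 0.4 0 0 -0.55; 0 0 0.4 0 0 -0.581' && python3 -m handwheel '0.01 0.08 0 0 0 0; 0.02 0.2 0 0 0 0; 0.025 0.34 0 0 0 0; 0.03 0.48 0 0 0 0; 0.04 0.615 0 0 0 0' && python3 -m handwheel '0.01 0.14 0 0 0 0; 0.02 0.28 0 0 0 0; 0.03 0.42 0 0 0 0; 0.04 0.54 0 0 0 0; 0.04 0.615 0 0 0 0' && python3 -m handwheel '0 0 0 0 0 0; 0 0 0 0 0 0; 0 0 0 0 0 0'
python3 - <<'E'
from h import *
wristshot('w9')
im,d=robot.read_camera('scene');save('scene4',cv2.resize(im[130:290,200:420],None,fx=3.5,fy=3.5))
E
```

```text
t: 12.75
tool_pos: [0.4487, -0.3097, 0.1694]
orientation: [2.253, 2.179, 0.001]
force: [1.0, -0.1, -1.3]
opening: 0.014
t: 13.25
tool_pos: [0.4573, -0.1215, 0.1625]
orientation: [-2.252, -2.187, 0.002]
force: [0.6, 0.3, -2.6]
opening: 0.0135
t: 13.75
tool_pos: [0.4694, 0.0637, 0.1626]
orientation: [-2.249, -2.19, 0.002]
force: [0.1, -0.7, -2.1]
opening: 0.0134
t: 14.05
tool_pos: [0.47, 0.0602, 0.1638]
orientation: [-2.254, -2.187, 0.002]
force: [-0.0, -0.2, -2.3]
opening: 0.0134
t 14.05 tcp [0.47   0.0602 0.1638] ori [-2.2543e+00 -2.1871e+00  2.2000e-03] F [-0.01 -0.22 -2.26] op 0.0134
```

View pics/w9.png

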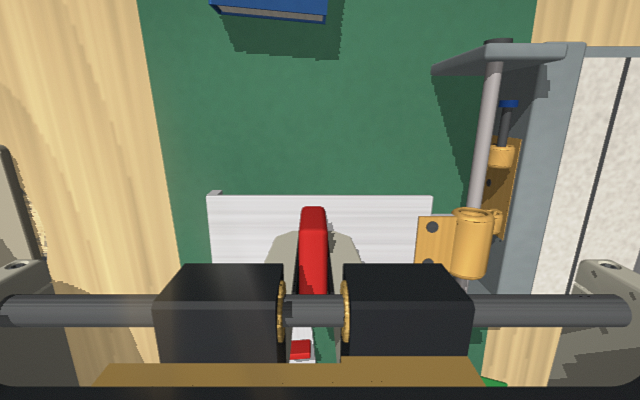

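View pics/scene4.png

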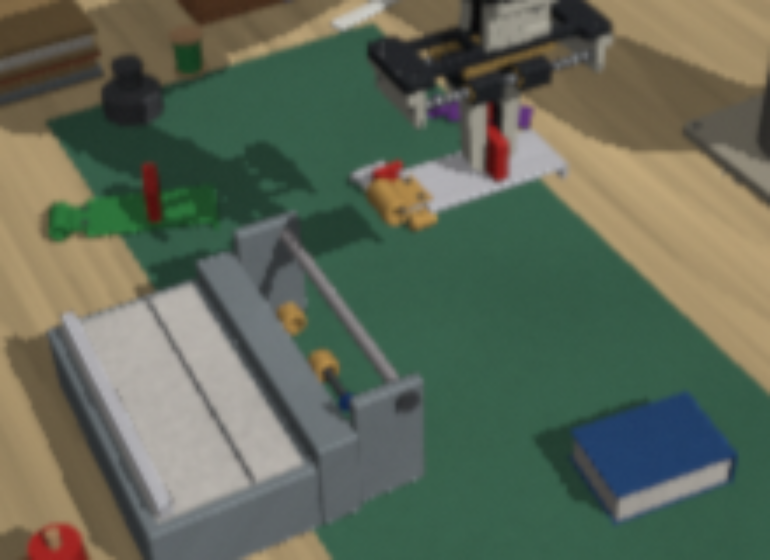

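In w9 the flap is still level in the fingers and its knuckle (473,240) is in front of the bar at columns 470–500. The +y fixed knuckle shows at (502,155). I'll measure flap and creaser relative to each other in this one picture.

```bash
cat > m.py <<'E'
from h import *
import sys
def meas(n):
    z=np.load(n+'.npz');im,P,d,T=z['im'],z['P'],z['d'],z['T']
    C=np.array(robot.camera_model('wrist')['tool_from_camera']);TT=T@np.linalg.inv(C);Rm=TT[:3,:3];t=TT[:3,3]
    L=(P-t)@Rm; hsv=cv2.cvtColor(im,cv2.COLOR_RGB2HSV)
    print('jaw yaw',np.degrees(np.arctan2(Rm[1,1],Rm[0,1])).round(2),'tool z',Rm[:,2].round(4))
    br=(hsv[...,0]>10)&(hsv[...,0]<30)&(hsv[...,1]>110)
    return im,P,L,d,hsv,br,Rm,t
if __name__=='__main__':
    im,P,L,d,hsv,br,Rm,t=meas(sys.argv[1])
    table=np.nanmedian(P[100:180,200:400,2]);print('table',table)
    A=P.reshape(-1,3);A=A[~np.isnan(A[:,0])]
    near=(A[:,0]>.55)&(A[:,0]<.70)&(abs(A[:,1]-.06)<.125)
    b=A[near&(A[:,2]>.099)&(A[:,2]<.112)&(A[:,0]<.63)&(A[:,0]>.59)&(A[:,1]>.085)]
    if len(b)>20:
        f=np.polyfit(b[:,1],b[:,0],1);print('bar',len(b),'slope',f[0].round(4),'x at y=.056',np.polyval(f,.056).round(4),b[:,1].min().round(3),b[:,1].max().round(3),'z top',np.percentile(b[:,2],95).round(4))
    k=br.reshape(-1)[~np.isnan(P.reshape(-1,3)[:,0])]
    q=A[near&k&(A[:,2]>.068)&(A[:,2]<.098)&(A[:,0]>.625)&(A[:,0]<.657)]
    if len(q)>10: print('fixed kn',len(q),'y',np.percentile(q[:,1],[1,50,99]).round(4),'x',np.percentile(q[:,0],[1,50,99]).round(4),'z',np.percentile(q[:,2],[50,99]).round(4)); 
    if len(q)>10:
        top=q[q[:,2]>np.percentile(q[:,2],99)-.003];print(' top line x',top[:,0].mean().round(4),'y',top[:,1].mean().round(4))
    Lf=L[br&(L[...,1]>.07)&(L[...,1]<.115)&(abs(L[...,0])<.03)&(abs(L[...,2]+.03)<.02)]
    # flap knuckle
    print('flapkn',len(Lf),'toolx',np.percentile(Lf[:,0],[1,99]).round(4),'tooly',np.percentile(Lf[:,1],[1,99]).round(4),'toolz',np.percentile(Lf[:,2],[1,5]).round(4))
    top=Lf[Lf[:,2]<np.percentile(Lf[:,2],1)+.0025];print(' top line tooly',top[:,1].mean().round(4),' world',(top@Rm.T+t).mean(0).round(4), 'slope', np.polyfit(top[:,0],top[:,1],1)[0].round(4))
E
python3 m.py w9
```

```text
jaw yaw -1.73 tool z [-1.5e-03 -5.0e-04 -1.0e+00]
table 0.0016171303449971086
bar 1984 slope -0.0164 x at y=.056 0.6153 0.085 0.185 z top 0.1094
fixed kn 748 y [0.0168 0.0872 0.1   ] x [0.6363 0.6462 0.6565] z [0.0862 0.0892]
 top line x 0.6474 y 0.0717
flapkn 3640 toolx [-0.0184  0.0197] tooly [0.0707 0.1038] toolz [-0.0437 -0.0432]
 top line tooly 0.0937  world [0.5637 0.0582 0.206 ] slope 0.0061
```

Run:
```python
from m import *
im,P,L,d,hsv,br,Rm,t=meas('w9')
A=P.reshape(-1,3);A=A[~np.isnan(A[:,0])]
b=A[(A[:,2]>.098)&(A[:,2]<.113)&(A[:,0]<.64)&(A[:,0]>.58)]
for y in np.arange(.07,.19,.01):
    q=b[abs(b[:,1]-y)<.005]
    if len(q): print('bar',y.round(2),len(q),np.percentile(q[:,0],[2,50,98]).round(4),np.percentile(q[:,2],97).round(4))
j=A[(A[:,2]>.06)&(A[:,2]<.082)&(A[:,0]>.652)&(A[:,0]<.68)]
for y in np.arange(-.04,.18,.02):
    q=j[abs(j[:,1]-y)<.01]
    if len(q)>5: print('jamb face',y.round(2),len(q),np.median(q[:,0]).round(4))
c=A[(A[:,2]>.113)&(A[:,2]<.122)&(A[:,1]>.15)&(A[:,0]<.70)];print('cheek',len(c),np.percentile(c[:,0],[1,99]).round(4),np.percentile(c[:,1],[2,98]).round(4))
k=(br&(P[...,2]>.068)&(P[...,2]<.098)&(P[...,0]>.625)&(P[...,0]<.655))
q=P[k];hi=q[q[:,1]>.06];lo=q[q[:,1]<.06]
for q in(lo,hi):print(len(q),'y',np.percentile(q[:,1],[1,5,95,99]).round(4),'x',np.percentile(q[:,0],[1,99]).round(4))
```

```text
jaw yaw -1.73 tool z [-1.5e-03 -5.0e-04 -1.0e+00]
bar 0.07 173 [0.6088 0.6126 0.6194] 0.109
bar 0.08 175 [0.6091 0.6128 0.6199] 0.1091
bar 0.09 181 [0.6094 0.6131 0.6197] 0.1094
bar 0.1 189 [0.6098 0.6132 0.6203] 0.1093
bar 0.11 192 [0.6099 0.6136 0.6204] 0.109
bar 0.12 192 [0.6105 0.6139 0.6209] 0.1092
bar 0.13 213 [0.6107 0.6142 0.621 ] 0.109
bar 0.14 208 [0.611  0.6145 0.6215] 0.1093
bar 0.15 218 [0.6112 0.6149 0.6218] 0.1092
bar 0.16 230 [0.6117 0.6151 0.6221] 0.1092
bar 0.17 268 [0.6022 0.6141 0.6381] 0.1125
bar 0.18 169 [0.6019 0.6088 0.6248] 0.1128
jamb face -0.04 179 0.6573
jamb face -0.02 177 0.658
jamb face 0.0 169 0.6585
jamb face 0.02 52 0.6588
jamb face 0.04 279 0.6593
jamb face 0.06 267 0.6599
jamb face 0.08 136 0.6604
jamb face 0.1 189 0.6612
jamb face 0.12 299 0.6622
jamb face 0.14 304 0.6628
jamb face 0.16 391 0.6634
cheek 1466 [0.6025 0.6623] [0.1693 0.1813]
186 y [0.0156 0.0169 0.0338 0.0341] x [0.6446 0.6549]
520 y [0.0805 0.0815 0.0996 0.1001] x [0.6362 0.6541]
```

```bash
python3 -m handwheel '0 0.005 -0.1 0 0 0; 0 0.005 -0.2 0 0 0; 0 0.005 -0.3 0 0 0; 0 0.005 -0.38 0 0 0; 0 0.005 -0.4 0 0 0' && python3 -m handwheel '0 0 0 0 0 0; 0 0 0 0 0 0; 0 0 0 0 0 0'
python3 - <<'E'
from h import *
wristshot('w10')
E
cat > m2.py <<'E'
from m import *
def go(n):
    im,P,L,d,hsv,br,Rm,t=meas(n)
    A=P.reshape(-1,3);A=A[~np.isnan(A[:,0])]
    ys,xs=[],[]
    j=A[(A[:,2]>.05)&(A[:,2]<.085)&(A[:,0]>.652)&(A[:,0]<.68)]
    for y in np.arange(-.04,.18,.02):
        q=j[abs(j[:,1]-y)<.01]
        if len(q)>20: ys.append(y);xs.append(np.median(q[:,0]))
    if len(ys)>2:
        f=np.polyfit(ys,xs,1);print('jamb slope',f[0].round(4),'axis x at y.057',(np.polyval(f,.057)-.0135).round(4))
    k=(br&(P[...,2]>.068)&(P[...,2]<.098)&(P[...,0]>.625)&(P[...,0]<.655)&(P[...,1]>.06)&(L[...,0]>.015))
    q=P[k]
    if len(q)>20: print('fixed+y',len(q),'y',np.percentile(q[:,1],[1,5,95,99]).round(4),'x',np.percentile(q[:,0],[1,99]).round(4),'ztop',np.percentile(q[:,2],98).round(4))
    m=br&(L[...,1]>.07)&(L[...,1]<.115)&(abs(L[...,0])<.028)&(L[...,2]>-.06)&(L[...,2]<-.01)
    m=cv2.morphologyEx(m.astype(np.uint8),cv2.MORPH_OPEN,np.ones((5,5)))>0
    Lf=L[m];W=P[m]
    print('flapkn toolx',np.percentile(Lf[:,0],[1,50,99]).round(4),'tooly',np.percentile(Lf[:,1],[1,99]).round(4),'worldy',np.percentile(W[:,1],[1,99]).round(4),'ztop',np.percentile(W[:,2],98).round(4),'xmax',np.percentile(W[:,0],99).round(4))
    return im,P,L,d,hsv,br,Rm,t
if __name__=='__main__': go(sys.argv[1])
E
python3 m2.py w10
```

```text
t: 14.65
tool_pos: [0.4679, 0.0617, 0.0416]
orientation: [-2.254, -2.184, 0.006]
force: [-0.7, 0.4, -4.1]
opening: 0.0139
t: 14.95
tool_pos: [0.472, 0.0625, 0.0467]
orientation: [2.254, 2.186, 0.004]
force: [-0.5, 0.1, -2.9]
opening: 0.0136
t 14.95 tcp [0.472  0.0625 0.0467] ori [2.2536 2.1858 0.0036] F [-0.48  0.08 -2.94] op 0.0136
jaw yaw -1.75 tool z [ 3.1e-03  1.0e-04 -1.0e+00]
jamb slope 0.0322 axis x at y.057 0.6463
fixed+y 786 y [0.0806 0.0819 0.0994 0.1   ] x [0.6407 0.6539] ztop 0.0891
flapkn toolx [-0.0182  0.0036  0.0197] tooly [0.0711 0.1036] worldy [0.0415 0.0793] ztop 0.0905 xmax 0.5757
```

View pics/w10.png

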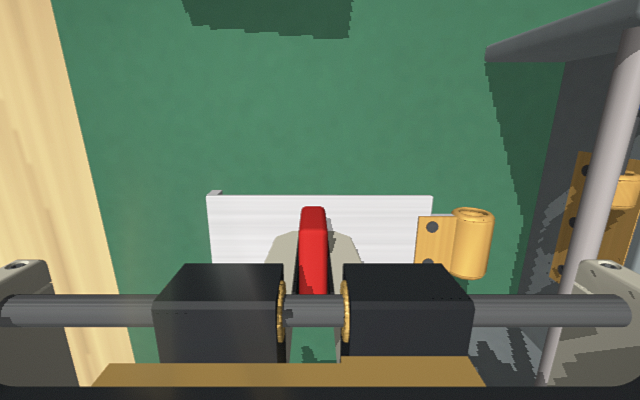

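```bash
python3 -m handwheel '0 0 0 0 0 0; 0 0 0 0 0 0; 0 0 0 0 0 0; 0 0 0 0 0 0; 0 0 0 0 0 0'
python3 - <<'E'
from h import *
wristshot('w11')
E
python3 m2.py w11
```

```text
t: 15.5
tool_pos: [0.4704, 0.0626, 0.0448]
orientation: [-2.255, -2.188, 0.0]
force: [-0.3, -0.7, -3.0]
opening: 0.0135
t 15.5 tcp [0.4704 0.0626 0.0448] ori [-2.2547e+00 -2.1876e+00  1.0000e-04] F [-0.31 -0.69 -3.03] op 0.0135
jaw yaw -1.73 tool z [-1.e-04  0.e+00 -1.e+00]
jamb slope 0.0251 axis x at y.057 0.6462
fixed+y 589 y [0.0806 0.0816 0.099  0.0998] x [0.6408 0.6521] ztop 0.0892
flapkn toolx [-0.0185  0.0035  0.0197] tooly [0.0709 0.1035] worldy [0.0414 0.0796] ztop 0.0883 xmax 0.5741
```

Settled and level at z = 0.0448. The creaser axis is at x ≈ 0.646. I'll push 50 mm under the bar first, stopping short of the gap, and recheck.

```bash
python3 -m handwheel '0.03 -0.002 0 0 0 0; 0.07 -0.003 0 0 0 0; 0.11 -0.005 0 0 0 0; 0.145 -0.006 0 0 0 0; 0.167 -0.007 0 0 0 0' && python3 -m handwheel '0 0 0 0 0 0; 0 0 0 0 0 0; 0 0 0 0 0 0; 0 0 0 0 0 0; 0 0 0 0 0 0'
python3 - <<'E'
from h import *
wristshot('w12')
im,d=robot.read_camera('scene');save('scene5',cv2.resize(im[150:290,220:400],None,fx=4,fy=4,interpolation=cv2.INTER_CUBIC))
im,d=robot.read_camera('top');save('top5',cv2.resize(im[70:220,240:390],None,fx=4,fy=4,interpolation=cv2.INTER_CUBIC))
E
python3 m2.py w12
```

```text
t: 16.05
tool_pos: [0.5217, 0.0604, 0.0448]
orientation: [2.255, 2.187, 0.0]
force: [-0.3, 0.6, -3.3]
opening: 0.0136
t: 16.55
tool_pos: [0.5203, 0.0605, 0.0448]
orientation: [-2.255, -2.188, 0.0]
force: [0.2, -0.1, -2.6]
opening: 0.0137
t 16.55 tcp [0.5203 0.0605 0.0448] ori [-2.2547e+00 -2.1877e+00  1.0000e-04] F [ 0.18 -0.12 -2.59] op 0.0137
jaw yaw -1.73 tool z [-0. -0. -1.]
jamb slope 0.031 axis x at y.057 0.6464
fixed+y 1269 y [0.0807 0.082  0.0996 0.1002] x [0.6372 0.6546] ztop 0.0887
flapkn toolx [-0.0185  0.0035  0.0197] tooly [0.0708 0.1019] worldy [0.0393 0.0775] ztop 0.0884 xmax 0.6227
```

View pics/w12.png

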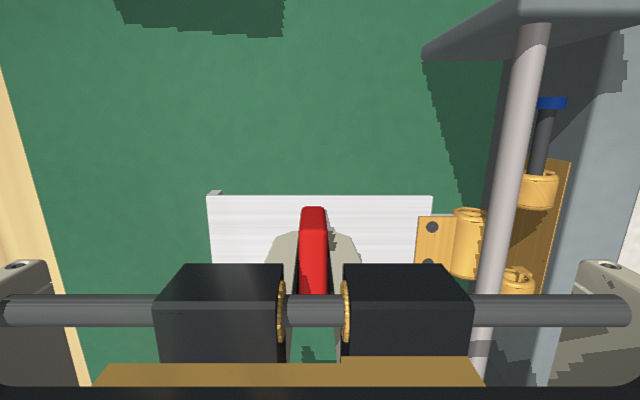

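View pics/scene5.png

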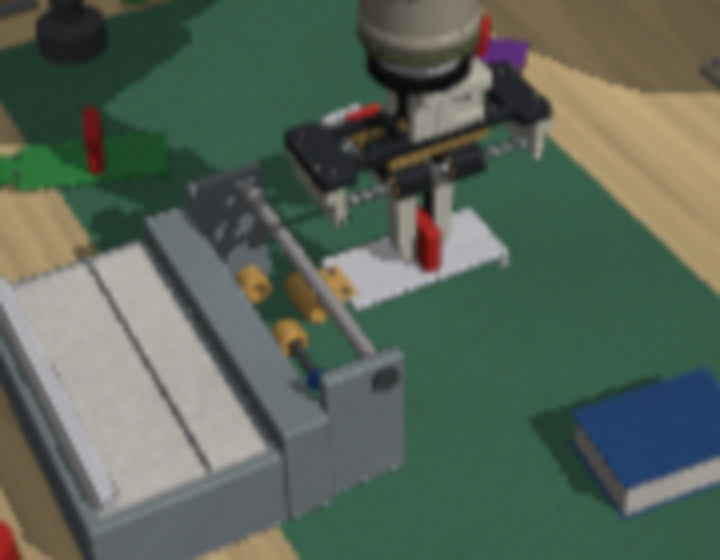

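View pics/top5.png

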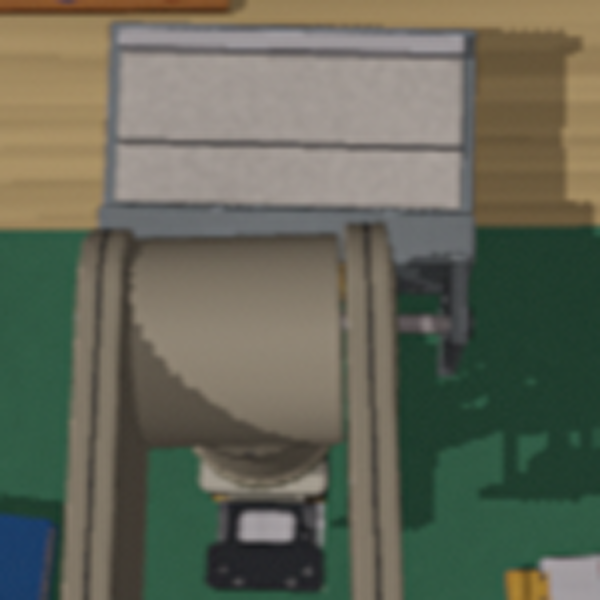

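The knuckle is under the bar and ahead of the gap. Its predicted y centre is 0.0575 against a gap centre of 0.0575. I'll insert slowly, watching force.

```bash
python3 -m handwheel '0.015 0 0 0 0 0; 0.03 -0.001 0 0 0 0; 0.045 -0.001 0 0 0 0; 0.06 -0.002 0 0 0 0; 0.07 -0.002 0 0 0 0' && python3 -m handwheel '0.005 0 0 0 0 0; 0.012 0 0 0 0 0; 0.018 -0.001 0 0 0 0; 0.024 -0.001 0 0 0 0; 0.03 -0.001 0 0 0 0'; python3 -m handwheel '0 0 0 0 0 0; 0 0 0 0 0 0; 0 0 0 0 0 0; 0 0 0 0 0 0; 0 0 0 0 0 0'
python3 - <<'E'
from h import *
im,d,P,T=wristshot('w13');print(robot.read_state()['wrist_torque'])
save('w13z',cv2.resize(im[100:300,400:600],None,fx=3,fy=3,interpolation=cv2.INTER_CUBIC))
im,d=robot.read_camera('scene');save('scene6',cv2.resize(im[200:260,270:340],None,fx=8,fy=8,interpolation=cv2.INTER_CUBIC))
E
python3 m2.py w13
```

```text
t: 17.2
tool_pos: [0.5421, 0.0599, 0.0448]
orientation: [2.255, 2.187, 0.0]
force: [-0.4, 0.2, -3.4]
opening: 0.0133
t: 17.7
tool_pos: [0.5506, 0.0596, 0.0448]
orientation: [-2.255, -2.188, 0.0]
force: [-0.7, 0.2, -3.6]
opening: 0.0136
t: 18.2
tool_pos: [0.5505, 0.0596, 0.0448]
orientation: [-2.255, -2.188, 0.0]
force: [0.1, -0.4, -3.4]
opening: 0.0137
t 18.2 tcp [0.5505 0.0596 0.0448] ori [-2.2547 -2.1876  0.    ] F [ 0.06 -0.44 -3.42] op 0.0137
[-0.08057309  0.10648723 -0.01462024]
jaw yaw -1.73 tool z [-0.  0. -1.]
jamb slope 0.0302 axis x at y.057 0.6464
fixed+y 2085 y [0.0721 0.0729 0.0995 0.1002] x [0.6347 0.6545] ztop 0.0886
flapkn toolx [-0.0268  0.0028  0.0273] tooly [0.0822 0.1099] worldy [0.0299 0.0841] ztop 0.0884 xmax 0.6606
```

View pics/w13z.png

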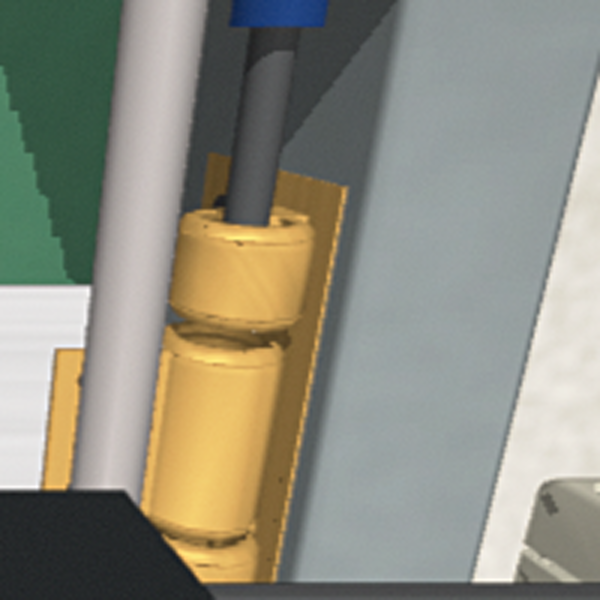

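View pics/scene6.png

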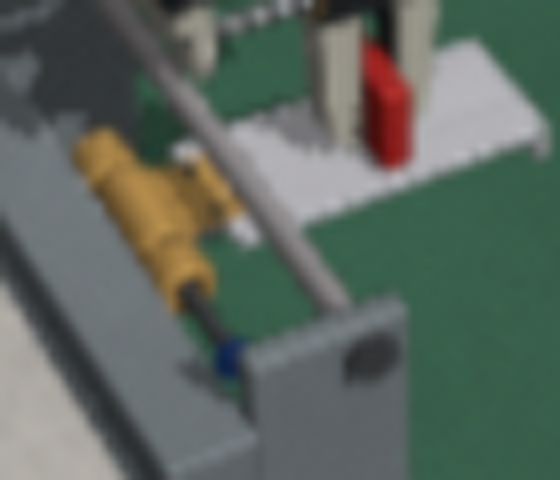

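It went in with no contact: force is unchanged from free air. In w13z the flap's knuckle sits between the two fixed ones with gaps on both sides. As a last check I'll fit R = 12 mm cylinders to the knuckles in this one picture.

Run:
```python
from m import *
from scipy.optimize import least_squares
im,P,L,d,hsv,br,Rm,t=meas('w13')
yaw=-.0302;c,s=np.cos(yaw),np.sin(yaw)
X=P-np.array([.646,.0574,.075]);Q=np.stack([c*X[...,0]+s*X[...,1],-s*X[...,0]+c*X[...,1],X[...,2]],-1)
rr=np.zeros(br.shape,bool);rr[100:300,440:520]=1
m=br&rr&(abs(Q[...,0])<.0125)&(Q[...,2]>.0)&(Q[...,2]<.018)
q=Q[m]
h,e=np.histogram(q[:,1],np.arange(-.045,.045,.001))
print([(round(a*1000),int(b)) for a,b in zip(e,h) if b])
def fit(q):
    r=least_squares(lambda p:np.hypot(q[:,0]-p[0],q[:,2]-p[1])-.012,[0,0],loss='soft_l1',f_scale=.0005);return r.x.round(4),np.std(r.fun).round(4),len(q)
for a,b,n in((.026,.040,'fixed+y'),(.006,.016,'flap +y part'),(-.006,.006,'flap mid'),(-.016,-.006,'flap -y part'),(-.036,-.025,'fixed-y')):
    g=q[(q[:,1]>a)&(q[:,1]<b)]
    if len(g)>30: print(n,fit(g))
```

```text
jaw yaw -1.73 tool z [-0.  0. -1.]
[(-32, 2), (-31, 3), (-30, 13), (-29, 26), (-28, 37), (-27, 45), (-26, 45), (-25, 64), (-24, 97), (-23, 13), (-21, 11), (-20, 32), (-19, 48), (-18, 49), (-17, 55), (-16, 60), (-15, 54), (-14, 60), (-13, 60), (-12, 58), (-11, 56), (-10, 54), (-9, 59), (-8, 58), (-7, 51), (-6, 59), (-5, 60), (-4, 60), (-3, 62), (-2, 57), (-1, 63), (0, 65), (1, 53), (2, 64), (3, 59), (4, 57), (5, 65), (6, 62), (7, 69), (8, 64), (9, 58), (10, 65), (11, 65), (12, 63), (13, 62), (14, 61), (15, 77), (16, 65), (17, 90), (18, 106), (19, 31), (22, 2), (23, 41), (24, 59), (25, 73), (26, 73), (27, 81), (28, 65), (29, 90), (30, 74), (31, 74), (32, 77), (33, 86), (34, 76), (35, 76), (36, 90), (37, 81), (38, 81), (39, 94), (40, 75), (41, 91), (42, 98), (43, 1)]
fixed+y (array([0.0008, 0.0009]), np.float64(0.0006), 1118)
flap +y part (array([-0.0011,  0.0007]), np.float64(0.0006), 646)
flap mid (array([-0.001 ,  0.0007]), np.float64(0.0006), 724)
flap -y part (array([-0.0011,  0.0007]), np.float64(0.0006), 570)
fixed-y (array([0.0002, 0.0007]), np.float64(0.0012), 171)
```

Relative to the fixed knuckles, height agrees within 0.2 mm. In depth the flap is about 1.6 mm short, and along the axis it's about 0.6 mm towards −y. Small correction: +1.2 mm x, +0.6 mm y.

```bash
python3 -m handwheel '0.002 0.001 0 0 0 0; 0.004 0.002 0 0 0 0; 0.004 0.002 0 0 0 0; 0.004 0.002 0 0 0 0; 0.004 0.002 0 0 0 0';  python3 -m handwheel '0 0 0 0 0 0; 0 0 0 0 0 0; 0 0 0 0 0 0; 0 0 0 0 0 0; 0 0 0 0 0 0'
python3 - <<'E'
from m import *
from scipy.optimize import least_squares
wristshot('w14')
im,P,L,d,hsv,br,Rm,t=meas('w14')
yaw=-.0302;c,s=np.cos(yaw),np.sin(yaw)
X=P-np.array([.646,.0574,.075]);Q=np.stack([c*X[...,0]+s*X[...,1],-s*X[...,0]+c*X[...,1],X[...,2]],-1)
rr=np.zeros(br.shape,bool);rr[100:300,440:520]=1
q=Q[br&rr&(abs(Q[...,0])<.0135)&(Q[...,2]>.0)&(Q[...,2]<.018)]
h,e=np.histogram(q[:,1],np.arange(-.026,.026,.0005));print([(round(a*1000,1),int(b)) for a,b in zip(e,h) if abs(a)>.017])
def fit(q):
    r=least_squares(lambda p:np.hypot(q[:,0]-p[0],q[:,2]-p[1])-.012,[0,0],loss='soft_l1',f_scale=.0005);return r.x.round(4)
for a,b,n in((.026,.040,'fixed+y'),(-.016,.016,'flap'),(-.036,-.025,'fixed-y')): print(n,fit(q[(q[:,1]>a)&(q[:,1]<b)]))
print(robot.read_state()['force'],robot.read_state()['wrist_torque'],robot.read_state()['dq'])
E
```

```text
t: 18.8
tool_pos: [0.5518, 0.0602, 0.0448]
orientation: [2.255, 2.188, -0.0]
force: [-0.1, -0.0, -2.8]
opening: 0.0137
t: 19.3
tool_pos: [0.5517, 0.0602, 0.0448]
orientation: [-2.255, -2.188, 0.0]
force: [0.2, 0.0, -2.5]
opening: 0.0138
t 19.3 tcp [0.5517 0.0602 0.0448] ori [-2.2548e+00 -2.1876e+00  1.0000e-04] F [ 0.23  0.01 -2.46] op 0.0138
jaw yaw -1.73 tool z [-0. -0. -1.]
[(np.float64(-26.0), 23), (np.float64(-25.5), 17), (np.float64(-25.0), 36), (np.float64(-24.5), 26), (np.float64(-24.0), 50), (np.float64(-23.5), 46), (np.float64(-23.0), 10), (np.float64(-22.5), 3), (np.float64(-22.0), 1), (np.float64(-21.5), 2), (np.float64(-21.0), 2), (np.float64(-20.5), 6), (np.float64(-20.0), 13), (np.float64(-19.5), 12), (np.float64(-19.0), 21), (np.float64(-18.5), 24), (np.float64(-18.0), 33), (np.float64(-17.5), 23), (np.float64(17.0), 41), (np.float64(17.5), 52), (np.float64(18.0), 48), (np.float64(18.5), 51), (np.float64(19.0), 63), (np.float64(19.5), 39), (np.float64(20.0), 7), (np.float64(20.5), 0), (np.float64(21.0), 3), (np.float64(21.5), 1), (np.float64(22.0), 1), (np.float64(22.5), 5), (np.float64(23.0), 19), (np.float64(23.5), 28), (np.float64(24.0), 28), (np.float64(24.5), 40), (np.float64(25.0), 39)]
fixed+y [0.0009 0.001 ]
flap [0.0001 0.0007]
fixed-y [0.0009 0.0006]
[-0.89847201  0.50577782 -2.14516471] [-0.08517593  0.13394308 -0.04135866] [ 0.00072612  0.00092974 -0.0013963   0.00047133  0.00224743  0.00092645]
```

All remaining offsets are under 1 mm (depth −0.8, height about −0.1, along the axis about −0.2) and nothing is touching, so I'm handing in.

Run:
```python
from h import *
print(robot.close_job());s=robot.read_state();print(s['t'],s['tool_pos'],s['force'],s['opening'])
```

```text
the job is handed in; nothing more can be done
None
the job is handed in; nothing more can be done
```

I picked up the large silver flap by its red grip, carried it under the guide bar and put its knuckle between the creaser's two brass knuckles. I handed the job in at about 19 s of the 54 s allowed, with the flap still held in the air. No verdict was reported.

**Last checks, from the wrist camera just before handing in:**

| Check | Result |
|---|---|
| Depth (x) | about 0.8 mm short of the fixed knuckles' axis (limit 3 mm) |
| Height (z) | within about 0.3 mm (limit 3 mm) |
| Along the axis (y) | about 0.2 mm off mid-gap (limit 4 mm) |
| Yaw | gripper at −1.73°, the same as the creaser's measured yaw |
| Level | tool vertical to within 0.1 mrad |
| Grip | opening 13.8 mm on the 14 mm bar, force set to 50 N |
| Contact with the machine | none seen: the measured force is essentially the flap's weight |

**What failed or disagreed:**
- **First grasp:** it closed on nothing. The real fingertips are about 40 mm short of the reported tool point, which the wrist and scene cameras both showed. I corrected for that and the second grasp held.
- **Creaser position:** estimates from different views differed by 1–2 mm. I did the final alignment by comparing the knuckles within a single picture.
- **Other things on the bench:** I planned the moves to clear them and saw none shifted, but I did not measure their positions at the end.

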